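# Turn the handcart wheel until its valve stem points up

### The job

Turn the handcart wheel on its stand by pushing its spokes round with the fingertips until the valve sits at the very bottom of the rim and its stem points straight up at the hub, ready for the pump; then leave the wheel standing still. Push only on the spokes or hub, not on the tyre or the valve stem, do not shift, tip or lift the stand, and leave the things around it alone.

Things in the scene. Friction and masses are not known exactly. Their poses are not given: they have to be found in the camera images.
- stand: free-standing steel wheel stand, 5 kg, not fixed down: foot plate 140 mm deep, 220 wide, 10 thick; behind the wheel one mast carries the axle, so the wheel's front, towards the robot, is open. Origin on the bench below the middle of the hub; x axis horizontal along the axle, from the wheel's front to its back, away from the robot; y horizontal, to the left seen from the front; z up.
- hub (a point): the middle of the upright handcart wheel and of its hub, 165 mm above the bench. x axis along the axle, as the stand's; the z axis turns with the wheel: the direction in which the valve stem points (from rim to hub). The hub is 52 mm across at its flanges and ends 76 mm in front of the wheel's middle plane. The steel rim has an inner radius of 104 mm and is 24 mm wide.
- wheel (a joint): turning angle, rad: 0 (or any whole turn) when the valve is at the very bottom of the rim, its stem pointing straight up; grows as the wheel turns clockwise seen from its front (the top moves right). Turns both ways without a stop, stiffly (0.45 N m of friction: 7 N at 65 mm radius), and stays where it is left. Starts anywhere from 1.0 to 5.28 rad.
- spokes: the spokes: 5 places 72 degrees apart, each a front and a rear steel rod 10 mm thick. The front rod runs from 20 mm radius, 62 mm before the wheel's middle plane, to 106 mm radius, 9 mm before it. Origin at the hub's centre, z as the hub's: one spoke lies along +z, opposite the valve, so it points straight up when the stem does; the stem sits midway between two others.
- tyre: the black rubber tyre, 282 mm in outer diameter, 32 mm thick (16 mm to each side of the middle plane), inner radius 109 mm; turns with the wheel. Origin at the centre of the hub.
- valve: the valve: one short straight stem with a black cap, 13 mm thick, that stands on the inside of the rim and points to the hub; turns with the wheel. Origin at the centre of the hub, z axis along the stem, towards its tip.
- valve_tip (a point): the free end of the valve stem, 61 mm from the centre of the hub; the stem's foot is at 104 mm. z axis along the stem, as the hub's.
- nut: big hexagon nut, 36x41x20 mm, lying flat on the bench to the right of the wheel, next to the case; loose, not part of the job. Origin in the middle of its underside.
- bottle: bottle with a thin spout, 53 mm across, 160 mm tall, beyond the wheel on the right; loose, not part of the job. Origin in the middle of its underside.
- block: wooden offcut, 45x80x38 mm, beyond the wheel on the right; loose, not part of the job. Origin in the middle of its underside.
- tape: pocket tape measure, 40x87x68 mm, standing behind the case; loose, not part of the job. Origin in the middle of its underside.

How it is judged:
On the way, in this order (a step that is already met when the one before it is completed fails the run):
1. the fingers push on a spoke (contact force between any of the fingers, the arm and spokes above 1 N), for 0.1 s.
2. the valve stem points straight up within 5 degrees (angle between valve_tip's own z axis and vertical below 0.09 rad), for 0.2 s.
At the end, for the whole second after the job is handed in: The valve is at the bottom of the rim with its stem within 5 degrees of straight up, the wheel at rest; the stand within 25 mm of where it stood and upright, and each bystander within 25 mm of where it was (angle between valve_tip's own z axis and vertical below 0.09 rad and height (world z) of valve_tip below 0.12 m and velocity of joint wheel between -0.05 and 0.05 rad/s and distance of each of stand, nut, bottle, block, tape from where it was at the start of the episode below 0.025 m and angle between stand's own z axis and vertical below 0.03 rad); the robot touches nothing.
It fails at once if the tyre is pushed with more than 3 N (contact force between any of the fingers, the arm and tyre above 3 N).
It fails at once if the valve stem is pushed with more than 2 N (contact force between any of the fingers, the arm and valve above 2 N).
It fails at once if the stand is shifted more than 25 mm, tipped more than 4 degrees or lifted more than 8 mm (distance of stand from where it was at the start of the episode above 0.025 m or angle between stand's own z axis and vertical above 0.07 rad or height (world z) of stand above 0.008 m).
It fails at once if a bystander is moved more than 25 mm (distance of any of nut, bottle, block, tape from where it was at the start of the episode above 0.025 m).
It also fails if it takes over 61 s, if anything falls off the work surface, if the arm or the gripper's body presses on something with over 40 N, if the wrist force passes 120 N, or if a joint passes its speed limit or range.

### The arm

A 6-joint arm with a two-finger parallel gripper is mounted at the origin on a cart in front of the work surface, level with it; the furniture and walls round the work are solid. World frame = base frame: x ahead of the robot, y to its left, z up, the work surface at z = 0. Lengths are in m, angles in rad, forces in N, time in s.
With the tool pointing down it reaches from about 0.35 to 0.85 m from the base axis. Payload 8.1 kg.
Tool frame: the origin (TCP) lies midway between the tips of the shut fingers; the grasp point (between the pads) lies robot.grasp_offset behind it (robot.grasp_offset is the distance from the TCP to the grasp point, in m); z points along the fingers, y is the direction in which the jaws open and shut (so a half turn about z gives the same grasp; the last joint's range is limited). The gripper opens to 93 mm and grips with 3 to 60 N. Pads are 15 mm wide; open, the fingers measure 128 mm over their backs; the gripper's body (75 mm by 188 mm) begins 65 mm behind the grasp point.
Start: joints at [-1.332, 0.13, 1.488, -0, 1.523, -0.085], TCP at [0.191, -0.569, 0.219] pointing down, gripper open.
Joint ranges: [-2.96, 2.96], [-0.89, 2.26], [0.02, 2.5], [-1.34, 4.48], [0, 2.73], [-2.66, 2.66]. Speed limits (rad/s): [2.39, 2.39, 2.79, 3.14, 3.14, 3.14].

### API

Orientations are given as a rotation vector (axis times angle).
In Python, from plant import robot gives the robot as it stands.
- The arm moves only by the shell command python3 -m handwheel 'ROWS' [OPENING] [FORCE]. ROWS is text: rows parted by semicolons, each of 6 numbers parted by spaces: the shift along the world's x, y, z each as a share of 0.3 m, from -1 to 1, then the turn, a rotation vector about the world's x, y, z each as a share of 45 degrees, from -1 to 1. A call has 1 to 5 rows; each row is the pose to reach, as a shift and turn from the pose commanded when the call began; what a row does not reach only later rows make up. A row lasts 1/10 s, in which the tool goes at most 50 mm and 8.59 degrees, less where a joint would pass 70% of its speed; a pose out of reach is approached as far as the arm can. A call with a number of a shift or a turn outside -1 to 1 is refused whole. A call with a gripper value outside its range is refused whole. OPENING is the closure, from -1 (fully open) to 1 (shut), set as the call begins (- or left out, the last holds). The fingers move at their own pace and stop on an object; FORCE is the grip in N (left out, the last holds). Time passes only in rows, so rows that repeat a pose let the fingers close. It gives the time, the measured TCP pose, the force and the opening at its end, in the units of the state.
- robot.read_state(): the state, without advancing time (a new reading comes with each control period).
- robot.read_camera(name): name is "side" or "top" or "wrist"; returns (picture, depth): 384x512x3 uint8, red, green, blue; 384x512 float32, m along the optical axis (not along the pixel's ray), 0 where there is no reading.
- robot.camera_model(name): a dict with "camera_matrix" (3x3 intrinsics, pixels), "dist" ([k1, k2, p1, p2, k3] as OpenCV has them; the pictures are not rectified), "pose" (4x4, takes a point from camera to world coordinates); the wrist camera has in their place "tool_from_camera" (4x4, takes a point from camera to tool coordinates, whose origin is the TCP and whose axes are the flange's). Camera axes: x right, y down, z forward; pixel columns grow to the right and rows downward; lengths in m; the calibration is good to about 2 mm. A picture is of the moment at which its call begins: read the wrist's pose just before it. camera_model takes no time and is no camera call.
- robot.close_job(): hands the job in, once; it reports no verdict.
Trained networks look in the newest picture that a camera, given by its name, has taken for a name from the list of things; names that differ only in an ending like _2 or _b are one class to them, and where a whole thing is asked for, a point or a joint stands for the part that bears it (a point fixed in the world has none). Each returns a list of dicts, best first, with "conf" (0 to 1); they miss things now and then, are a little off and sometimes report something else, mostly with a low value. They report only what shows in the picture. A call takes as long as a camera call.
- robot.look_for(camera, query): "rect" ([centre column, centre row, width, height] in pixels, round what is visible of it).
- robot.silhouettes(camera, query): "pixels" (384x512 bool, what is visible of it) and "rect" ([centre column, centre row, width, height] in pixels, round what is visible of it).
- robot.tip_of(camera, query): "at" ([row, column] in pixels: a listed point, or the origin of a listed thing).
The state is a dict: "t": time; "q": joint angles; "dq": joint speeds; "joint_torque": joint torques, N m; "tool_pos": TCP position; "orientation": TCP orientation; "force": force on the tool from outside, world axes, zero at the start; "wrist_torque": the same for the moment, N m; "opening": finger opening in m.
Only numpy, scipy, OpenCV 4.12 (cv2) and the standard library are available. Lean on these libraries where they do the work, as an engineer would, in place of code of your own. Each camera call takes 0.05 s, during which the arm holds its last target.

## Working session

There is one attempt and no reset: what is moved stays moved. The work goes in short steps, Python scripts to look and compute and a shell command to move; the robot and the scene stay as the last step left them, time stands still between calls to the robot, and variables do not carry over. Pictures are saved under pics/ and viewed, and the job is handed in when it is done.

```bash
ls; mkdir -p pics; python3 - <<'E'
from plant import robot
import cv2,numpy as np
s=robot.read_state()
for k in ("t","q","tool_pos","orientation","force","opening"): print(k,s[k])
print(robot.grasp_offset)
for n in ("side","top","wrist"):
    p,d=robot.read_camera(n); cv2.imwrite(f"pics/{n}0.png",p[:,:,::-1])
    m=robot.camera_model(n); print(n,{k:np.round(v,3).tolist() for k,v in m.items()})
    for q in ("hub","valve_tip","stand","valve"):
        print(q,[(np.round(r["at"],1).tolist(),round(r["conf"],2)) for r in robot.tip_of(n,q)][:3])
E
```

```text
pics
t 0.0
q [-1.33240984e+00  1.31157448e-01  1.48925220e+00 -2.44012637e-05
  1.52298088e+00 -8.54247629e-02]
tool_pos [ 0.19077646 -0.56827882  0.21760453]
orientation [-3.09873892e+00 -5.06135395e-01  2.53805423e-04]
force [ 0.39886462  0.68571394 -0.77661079]
opening 0.09268757335694192
0.0188
side {'camera_matrix': [[473.789, 0.0, 257.28], [0.0, 473.789, 192.246], [0.0, 0.0, 1.0]], 'dist': [-0.171, 0.0, 0.0, 0.0, 0.0], 'pose': [[0.998, 0.024, -0.065, 0.6], [0.068, -0.53, 0.845, -0.639], [-0.015, -0.848, -0.53, 0.62], [0.0, 0.0, 0.0, 1.0]]}
hub [([140.1, 181.6], 0.77)]
valve_tip [([123.4, 192.1], 0.49)]
stand []
valve []
top {'camera_matrix': [[362.668, 0.0, 254.173], [0.0, 362.668, 193.816], [0.0, 0.0, 1.0]], 'dist': [0.016, 0.0, 0.0, 0.0, 0.0], 'pose': [[-0.026, -0.992, 0.126, 0.447], [-0.999, 0.031, 0.038, 0.152], [-0.042, -0.125, -0.991, 0.954], [0.0, 0.0, 0.0, 1.0]]}
hub [([282.0, 207.4], 0.8)]
valve_tip []
stand [([278.5, 221.5], 0.82)]
valve []
wrist {'camera_matrix': [[266.184, 0.0, 259.653], [0.0, 266.184, 192.615], [0.0, 0.0, 1.0]], 'dist': [-0.046, 0.0, 0.0, 0.0, 0.0], 'tool_from_camera': [[0.0, -0.967, -0.257, 0.07], [1.0, 0.0, 0.0, -0.001], [-0.0, -0.257, 0.967, -0.167], [0.0, 0.0, 0.0, 1.0]]}
hub []
valve_tip []
stand []
valve []
```

View pics/side0.png

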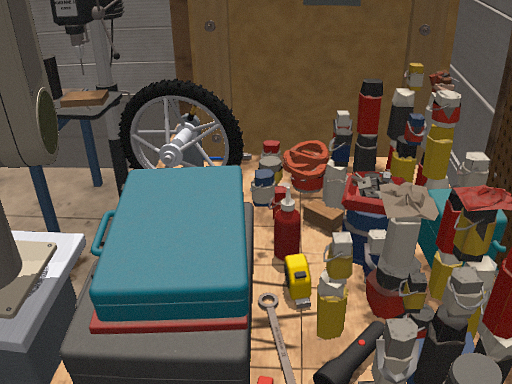

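View pics/top0.png

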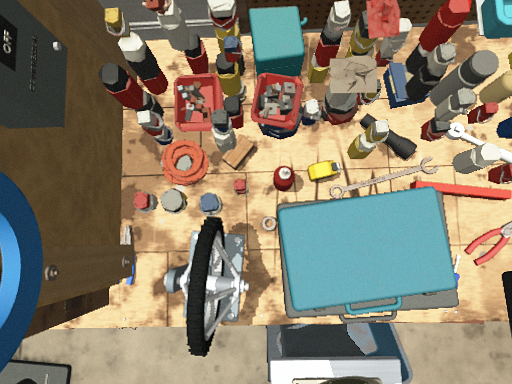

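View pics/wrist0.png

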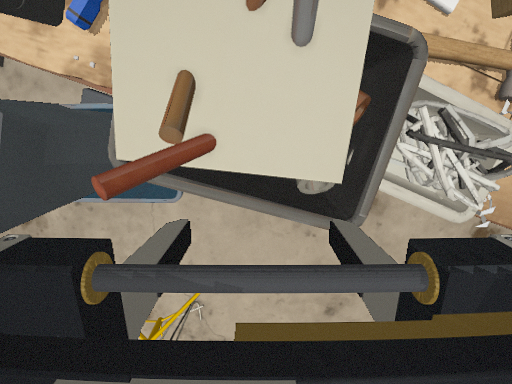

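```bash
cat > h.py <<'E'
from plant import robot
import cv2,numpy as np
def world(n,pix,depth,T=None):
    "pix Nx2 (col,row)"
    m=robot.camera_model(n)
    u=cv2.undistortPoints(np.array(pix,float).reshape(-1,1,2),m["camera_matrix"],np.array(m["dist"]))[:,0]
    P=np.c_[u,np.ones(len(u))]*np.array(depth).reshape(-1,1)
    M=np.array(m["pose"]) if T is None else T
    return P@M[:3,:3].T+M[:3,3]
def project(n,X,T=None):
    m=robot.camera_model(n); M=np.array(m["pose"]) if T is None else T
    Pc=(np.atleast_2d(X)-M[:3,3])@M[:3,:3]
    return cv2.projectPoints(Pc,np.zeros(3),np.zeros(3),m["camera_matrix"],np.array(m["dist"]))[0][:,0]
def cloud(n,d,mask=None):
    if mask is None: mask=d>0
    r,c=np.nonzero(mask&(d>0))
    return world(n,np.c_[c,r],d[r,c]),np.c_[c,r]
E
python3 - <<'E'
from h import *
for n,box in (("top",(170,215,270,360)),("side",(110,70,255,180))):
    p,d=robot.read_camera(n); np.save(f"{n}_d.npy",d); np.save(f"{n}_p.npy",p)
    a,b,c,e=box
    cv2.imwrite(f"pics/{n}1.png",cv2.resize(p[b:e,a:c,::-1],None,fx=5 if n=="side" else 4,fy=5 if n=="side" else 4,interpolation=cv2.INTER_CUBIC))
    for q in ("wheel","tyre","stand","spokes","hub","valve"):
        L=robot.silhouettes(n,q)
        for r in L[:1]:
            X,_=cloud(n,d,r["pixels"])
            np.save(f"m_{n}_{q}.npy",r["pixels"])
            print(n,q,round(r["conf"],2),np.round(r["rect"]),r["pixels"].sum(),np.round(np.percentile(X,[2,50,98],axis=0),3).tolist())
p,d=np.load("top_p.npy"),np.load("top_d.npy")
X,_=cloud("top",d)
# case heights
from itertools import product
case=X[(X[:,1]<0.2)&(X[:,1]>-0.3)&(X[:,0]<0.45)&(X[:,2]>0.03)]
print("case",np.percentile(case,[1,50,99],axis=0).round(3))
for n in("top","side"):
  for q in("nut","bottle","block","tape"):
    r=robot.look_for(n,q); print(n,q,[(np.round(x["rect"]).tolist(),round(x["conf"],2)) for x in r[:1]])
E
```

```text
top wheel 0.67 [212. 286.  60. 141.] 5000 [[0.238, 0.221, 0.011], [0.36, 0.278, 0.219], [0.487, 0.33, 0.307]]
top tyre 0.73 [204. 285.  44. 142.] 2922 [[0.227, 0.258, 0.01], [0.365, 0.281, 0.284], [0.492, 0.329, 0.308]]
top stand 0.82 [207. 287.  84. 140.] 6648 [[0.244, 0.219, 0.008], [0.366, 0.277, 0.184], [0.483, 0.363, 0.306]]
top spokes 0.82 [211. 291.  53.  92.] 716 [[0.255, 0.225, 0.085], [0.345, 0.253, 0.184], [0.441, 0.325, 0.263]]
top hub 0.69 [214. 286.  64. 142.] 5071 [[0.237, 0.22, 0.011], [0.36, 0.278, 0.219], [0.486, 0.332, 0.307]]
side tyre 0.73 [183. 126. 124.  88.] 3048 [[0.228, 0.256, 0.114], [0.385, 0.272, 0.249], [0.496, 0.29, 0.306]]
side stand 0.76 [179. 124. 119.  90.] 7039 [[-0.103, 0.213, -0.366], [0.363, 0.276, 0.195], [0.492, 1.907, 0.303]]
side spokes 0.94 [177. 134.  85.  72.] 1209 [[-0.231, 0.222, -0.584], [0.357, 0.27, 0.184], [0.444, 1.914, 0.26]]
side hub 0.82 [181. 121. 125.  89.] 6468 [[0.223, 0.215, 0.063], [0.361, 0.273, 0.204], [0.493, 0.517, 0.304]]
side valve 0.4 [193. 113.   7.  10.] 79 [[0.381, 0.273, 0.211], [0.391, 0.277, 0.236], [0.401, 0.314, 0.254]]
case [[ 0.202 -0.246  0.075]
 [ 0.368 -0.039  0.198]
 [ 0.448  0.123  0.287]]
top nut [([209.0, 290.0, 55.0, 93.0], 0.71)]
top bottle [([283.0, 179.0, 21.0, 24.0], 0.73)]
top block [([283.0, 177.0, 20.0, 28.0], 0.55)]
top tape [([328.0, 170.0, 34.0, 21.0], 0.83)]
side nut []
side bottle [([286.0, 224.0, 26.0, 74.0], 0.78)]
side block [([325.0, 215.0, 46.0, 38.0], 0.63)]
side tape [([300.0, 281.0, 31.0, 51.0], 0.97)]
```

```bash
python3 -c "
import numpy as np
from h import *
d=np.load('top_d.npy')
for v in (230,260,290,310): 
  print(world('top',[(c,v) for c in range(215,300,10)],d[v,215:300:10]).round(3).tolist())
"
```

```text
[[0.469, 0.259, 0.235], [0.475, 0.268, -0.002], [0.474, 0.241, 0.002], [0.473, 0.215, -0.0], [0.473, 0.189, -0.001], [0.472, 0.163, 0.002], [0.471, 0.136, -0.002], [0.466, 0.119, 0.197], [0.465, 0.098, 0.199]]
[[0.401, 0.285, 0.067], [0.408, 0.245, 0.199], [0.397, 0.242, 0.011], [0.396, 0.217, -0.001], [0.395, 0.191, -0.002], [0.395, 0.165, 0.001], [0.394, 0.139, 0.001], [0.404, 0.121, 0.191], [0.404, 0.101, 0.199]]
[[0.345, 0.269, 0.176], [0.35, 0.243, 0.22], [0.347, 0.225, 0.197], [0.32, 0.219, -0.004], [0.32, 0.193, 0.0], [0.319, 0.167, -0.002], [0.319, 0.142, 0.001], [0.334, 0.12, 0.116], [0.345, 0.103, 0.198]]
[[0.288, 0.283, 0.088], [0.304, 0.249, 0.176], [0.273, 0.244, 0.011], [0.271, 0.22, 0.0], [0.27, 0.194, -0.003], [0.27, 0.169, -0.001], [0.269, 0.143, -0.004], [0.288, 0.121, 0.102], [0.304, 0.104, 0.19]]
```

View pics/side1.png

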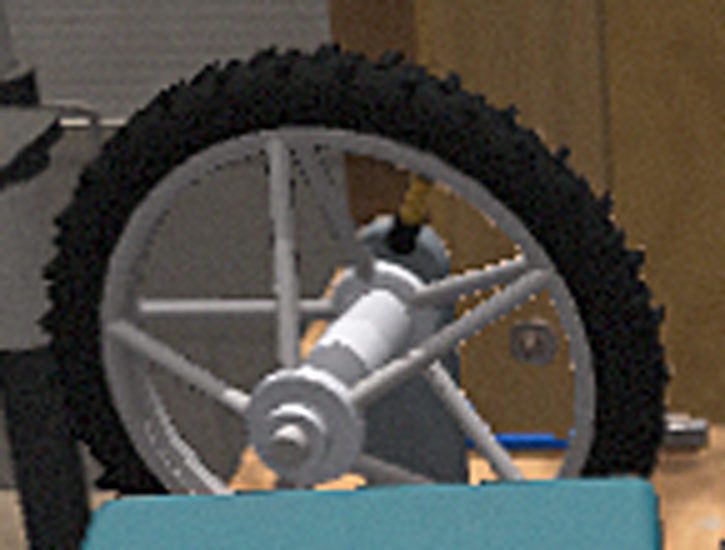

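View pics/top1.png

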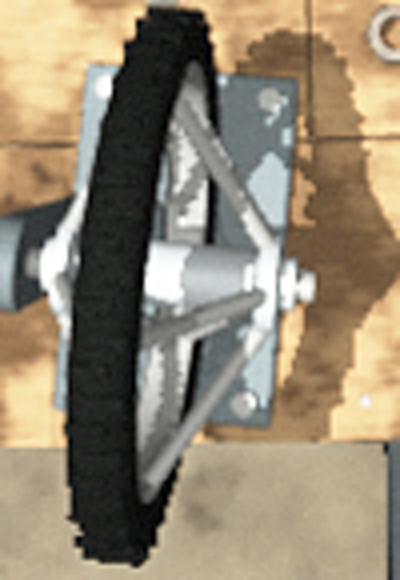

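```bash
cat > fit.py <<'E'
from h import *
from scipy.optimize import least_squares
def frame(cx,cy,a):
    X=np.array([np.cos(a),np.sin(a),0]);Y=np.array([-np.sin(a),np.cos(a),0]);return np.array([cx,cy,.165]),X,Y
def pt(c,X,Y,phi,r,f):  # phi cw from up seen from front, f in front of mid plane
    return c-f*X+r*(np.cos(phi)*np.array([0,0,1])-np.sin(phi)*Y)
E
python3 - <<'E'
from fit import *
side=lambda x,y:(110+x/5,70+y/5); top=lambda x,y:(170+x/4,215+y/4)
D=np.deg2rad(72)
obs=[("side",2,side(278,140)),("side",1,side(110,325)),("side",3,side(543,265)),("side","n",side(290,435)),
("top",1,top(150,490)),("top",3,top(185,92)),("top","n",top(312,287))]
def res(p):
    c,X,Y=frame(*p[:3]);o=[]
    for n,k,px in obs:
        P=pt(c,X,Y,0,0,.076) if k=="n" else pt(c,X,Y,p[3]+k*D,.105,.01)
        o+=list(project(n,P)[0]-px)
    return o
s=least_squares(res,[.36,.275,np.pi/2,np.deg2rad(210)],x_scale=[.01,.01,.1,.1])
print(s.x.round(4),np.degrees(s.x[2:]).round(1),np.array(s.fun).reshape(-1,2).round(1).tolist())
E
```

```text
[0.3584 0.2826 1.46   3.6021] [ 83.7 206.4] [[-0.5, 2.1], [0.9, 1.1], [-0.9, 3.9], [-0.3, 2.1], [0.5, -1.6], [-1.2, 1.6], [-3.2, -0.5]]
```

```bash
python3 -m handwheel '0 0 0.77 0 0 0;0 0 0.77 0 0 0;0 0 0.77 0 0 0;0 0 0.77 0 0 0;0 0 0.77 0 0 0' 1 20; python3 -m handwheel '0.5 0.6 0 0 0 0.5;0.5 0.6 0 0 0 0.5;0.5 0.6 0 0 0 0.5;0.5 0.6 0 0 0 0.5;0.5 0.6 0 0 0 0.5'; python3 -m handwheel '0.2 0.7 0 0 0 0.7;0.2 0.7 0 0 0 0.7;0.2 0.7 0 0 0 0.7;0.2 0.7 0 0 0 0.7;0.2 0.7 0 0 0 0.7'
python3 -c "
from plant import robot
print(robot.read_state())"
```

```text
t: 2.35
tool_pos: [0.191, -0.569, 0.4547]
orientation: [3.095, 0.506, 0.001]
force: [-0.1, 0.2, -0.1]
opening: 0.0577
t: 2.85
tool_pos: [0.3425, -0.3864, 0.4501]
orientation: [2.941, 1.104, 0.001]
force: [0.5, -0.4, 0.0]
opening: 0.0175
t: 3.35
tool_pos: [0.4015, -0.1752, 0.4504]
orientation: [2.525, 1.867, 0.002]
force: [-0.2, -0.4, 1.7]
opening: 0.0008
{'t': 3.35, 'q': array([-5.29525443e-01, -2.75576765e-01,  1.45411227e+00,  1.11821566e-03,
        1.96151844e+00, -2.31625941e-01]), 'dq': array([ 0.36004132, -0.05547678,  0.04990805, -0.02503732,  0.00163366,
        0.43680736]), 'joint_torque': array([ -0.72219903, -33.88314486, -47.28293538,   0.48839444,
         0.26678824,  -1.53124899]), 'tool_pos': array([ 0.40154004, -0.17523634,  0.45044854]), 'orientation': array([2.52529645e+00, 1.86712307e+00, 2.44353136e-03]), 'force': array([-0.2341934 , -0.38671078,  1.66661571]), 'wrist_torque': array([-0.04459919, -0.05569304, -0.03959105]), 'opening': 0.0007838831729746842}
```

```bash
cat > tgt.py <<'E'
from fit import *
from scipy.spatial.transform import Rotation as R
W=[0.3584,0.2826,1.46]
def Rt(p):
    c,X,Y=frame(*W); z=np.cos(p)*X-np.sin(p)*np.array([0,0,1]); y=-Y
    return np.c_[np.cross(y,z),y,z]
def shares(pos,p=np.deg2rad(50)):
    s=robot.read_state(); d=(np.array(pos)-s["tool_pos"])/.3
    r=(R.from_matrix(Rt(p))*R.from_rotvec(s["orientation"]).inv()).as_rotvec()/np.deg2rad(45)
    return d.round(3),r.round(3)
E
python3 -c "
from tgt import *
c,X,Y=frame(*W)
print(shares(pt(c,X,Y,np.deg2rad(-40),.065,.15)+[0,0,.2]))"
```

```text
(array([-0.338,  1.045, -0.119]), array([ 0.871, -0.178,  0.229]))
```

```bash
python3 -m handwheel '-0.3 0.8 0 0.87 -0.18 0.23;-0.3 0.8 0 0.87 -0.18 0.23;-0.3 0.8 0 0.87 -0.18 0.23;-0.3 0.8 0 0.87 -0.18 0.23;-0.3 0.8 0 0.87 -0.18 0.23'; python3 -m handwheel '0 0 0 0 0 0;0 0 0 0 0 0'
cat > snap.py <<'E'
import sys
from tgt import *
t=sys.argv[1]
s=robot.read_state()
print(s["tool_pos"].round(4),s["q"].round(2),s["t"],s["force"].round(1))
w,dw=robot.read_camera("wrist"); p,_=robot.read_camera("side")
cv2.imwrite(f"pics/{t}w.png",w[:,:,::-1]); cv2.imwrite(f"pics/{t}s.png",cv2.resize(p[50:190,80:280,::-1],None,fx=4,fy=4,interpolation=cv2.INTER_CUBIC))
c,X,Y=frame(*W)
print("rel hub: right,up,front mm",(1e3*np.array([-(s["tool_pos"]-c)@Y,(s["tool_pos"]-c)[2],-(s["tool_pos"]-c)@X])).round(1))
print(shares(pt(c,X,Y,np.deg2rad(-40),.065,.15)+[0,0,.2]))
E
python3 snap.py a
```

```text
t: 3.85
tool_pos: [0.3126, 0.0565, 0.45]
orientation: [-1.929, -1.719, -0.704]
force: [0.8, 0.8, 0.4]
opening: 0.0006
t: 4.05
tool_pos: [0.3129, 0.0552, 0.4493]
orientation: [-1.935, -1.721, -0.698]
force: [0.3, -0.4, 1.0]
opening: 0.0007
[0.3129 0.0552 0.4493] [-0.73 -0.6   1.85  0.71  2.2  -0.27] 4.05 [ 0.3 -0.4  1. ]
rel hub: right,up,front mm [-20.  284.3 231.1]
(array([-0.044,  0.278, -0.118]), array([ 0.004, -0.004,  0.006]))
```

View pics/aw.png

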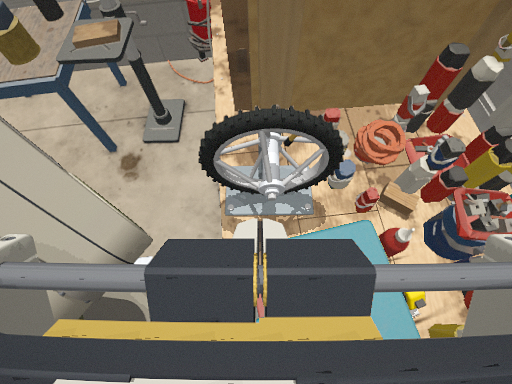

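View pics/as.png

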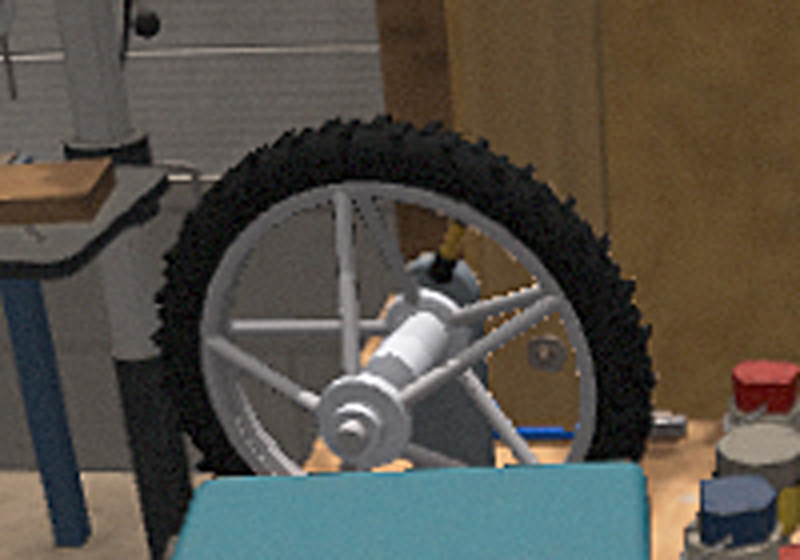

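```bash
cat >> tgt.py <<'E'
def P(right,up,f):
    c,X,Y=frame(*W); return c-f*X/1e3-right*Y/1e3+np.array([0,0,up/1e3])
E
python3 -c "
from tgt import *
print(shares(P(-42,134,89)))"
```

```text
(array([-0.022,  0.481, -0.504]), array([ 0.004, -0.004,  0.006]))
```

```bash
python3 -m handwheel '-0.02 0.2 -0.2 0 0 0;-0.02 0.48 -0.5 0 0 0;-0.02 0.48 -0.5 0 0 0;-0.02 0.48 -0.5 0 0 0;-0.02 0.48 -0.5 0 0 0'; python3 -m handwheel '0 0 0 0 0 0;0 0 0 0 0 0';python3 snap.py b
```

```text
t: 4.65
tool_pos: [0.3054, 0.2015, 0.2962]
orientation: [-1.93, -1.721, -0.692]
force: [-0.2, -0.7, 0.2]
opening: 0.0007
t: 4.85
tool_pos: [0.3079, 0.1985, 0.3016]
orientation: [-1.933, -1.723, -0.7]
force: [0.7, -0.1, -0.6]
opening: 0.0002
[0.3079 0.1985 0.3016] [-0.33 -0.85  2.26  0.71  1.83 -0.06] 4.85 [ 0.7 -0.1 -0.6]
rel hub: right,up,front mm [-40.9 136.6  89.1]
(array([-0.027, -0.2  ,  0.377]), array([ 0.003, -0.002,  0.007]))
```

View pics/bw.png

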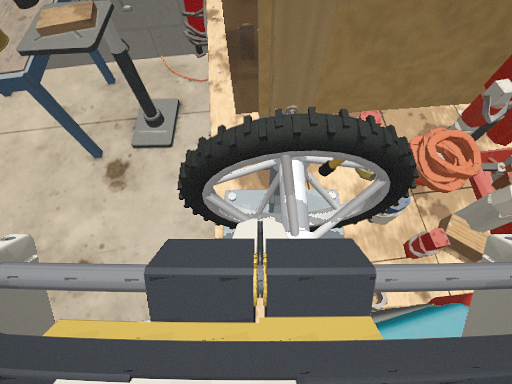

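View pics/bs.png

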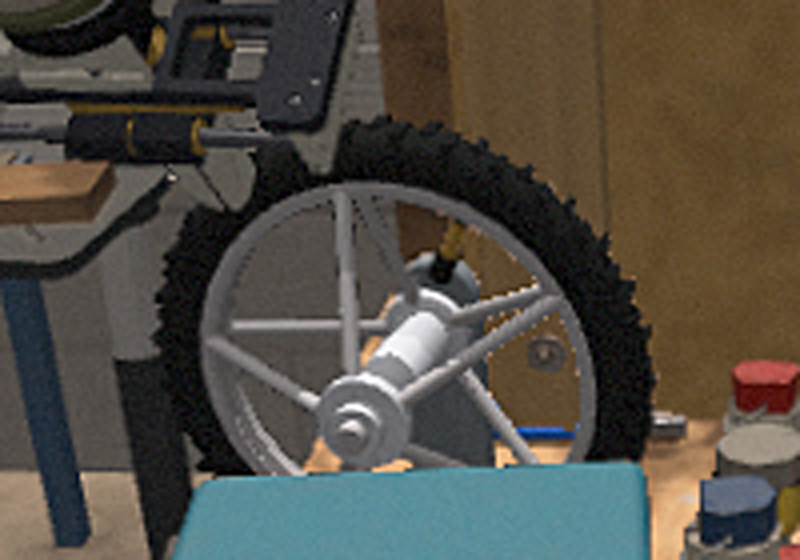

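```bash
python3 -c "
from tgt import *
s=robot.read_state(); t=s['tool_pos']; Rm=R.from_rotvec(s['orientation']).as_matrix()
q=project('side',[t,t-Rm[:,2]*.05,t-Rm[:,2]*.084]); print((q-[80,50])*4)
p,_=robot.read_camera('side')
cv2.imwrite('pics/c.png',cv2.resize(p[45:125,80:190,::-1],None,fx=7,fy=7,interpolation=cv2.INTER_CUBIC))
"
```

```text
[[232.65336403 193.94717264]
 [194.49567406 140.52280452]
 [166.43153995 101.13294458]]
```

View pics/c.png

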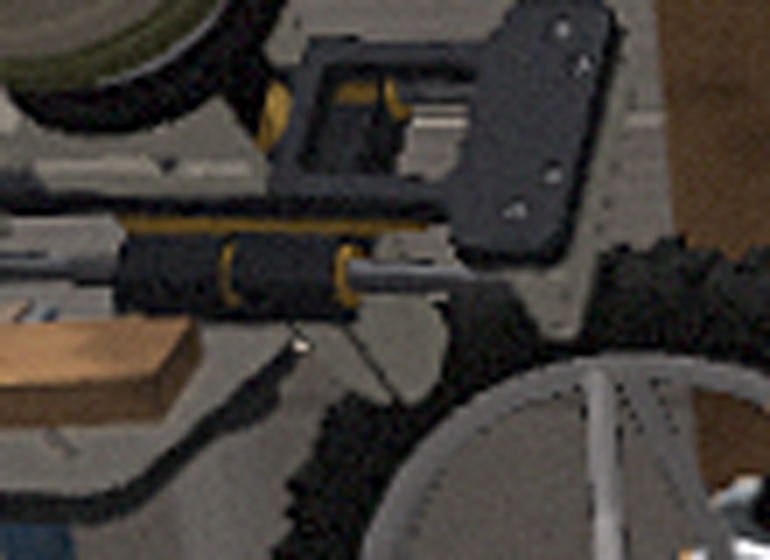

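```bash
python3 -c "
from tgt import *
s=robot.read_state(); t=s['tool_pos']; Rm=R.from_rotvec(s['orientation']).as_matrix()
for x in(-.0375,0,.0375):
  q=project('side',[t-Rm[:,2]*.084+Rm[:,1]*.094+Rm[:,0]*x,t-Rm[:,2]*.084-Rm[:,1]*.094+Rm[:,0]*x,t+Rm[:,0]*x*.2]); print(((q-[80,45])*7).round().tolist())
p,d=robot.read_camera('side')
for u,v in((555,325),(560,300),(600,200),(550,240),(400,370),(300,360)): print(u,v,world('side',[(80+u/7,45+v/7)],[d[45+v//7,80+u//7]]).round(3), )
"
```

```text
[[609.0, 355.0], [-72.0, 333.0], [401.0, 399.0]]
[[640.0, 222.0], [-33.0, 207.0], [407.0, 375.0]]
[[670.0, 94.0], [6.0, 87.0], [413.0, 351.0]]
555 325 [[0.38  0.103 0.35 ]]
560 300 [[0.381 0.106 0.356]]
600 200 [[0.386 0.132 0.372]]
550 240 [[0.388 0.08  0.379]]
400 370 [[0.315 0.173 0.312]]
300 360 [[-0.096  1.173 -0.06 ]]
```

```bash
python3 -c "
from tgt import *
print(shares(P(-43,50,20)))"
```

```text
(array([ 0.018,  0.231, -0.287]), array([ 0.002, -0.003,  0.007]))
```

```bash
python3 -m handwheel '0.01 0.06 -0.07 0 0 0;0.01 0.12 -0.14 0 0 0;0.02 0.17 -0.2 0 0 0;0.02 0.2 -0.25 0 0 0;0.02 0.23 -0.285 0 0 0'; python3 -m handwheel '0 0 0 0 0 0;0 0 0 0 0 0';python3 snap.py d
```

```text
t: 5.55
tool_pos: [0.3135, 0.2681, 0.2136]
orientation: [-1.934, -1.72, -0.698]
force: [0.1, 0.4, 0.6]
opening: 0.0006
t: 5.75
tool_pos: [0.3135, 0.2678, 0.2149]
orientation: [-1.933, -1.72, -0.699]
force: [0.6, 0.1, 0.3]
opening: 0.0002
[0.3135 0.2678 0.2149] [-0.08 -0.82  2.4   0.7   1.55  0.02] 5.75 [0.6 0.1 0.3]
rel hub: right,up,front mm [-43.   49.9  19.6]
(array([-0.045, -0.432,  0.665]), array([ 0.001, -0.003,  0.006]))
```

View pics/dw.png

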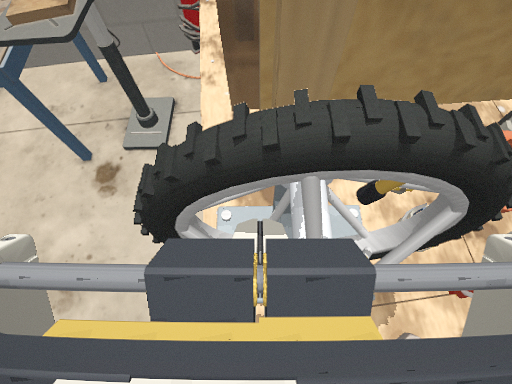

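View pics/ds.png

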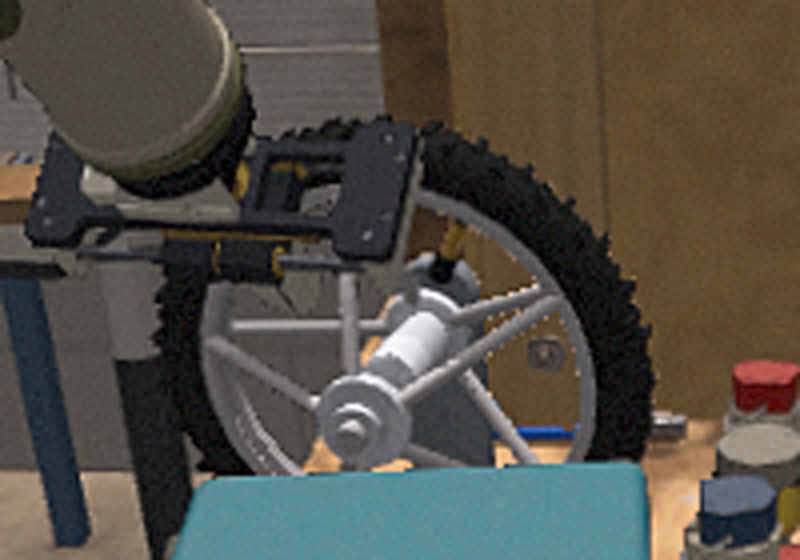

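```bash
python3 -m handwheel '0.027 -0.003 0.017 0 0 0;0.053 -0.006 0.03 0 0 0;0.08 -0.009 0.04 0 0 0;0.103 -0.011 0.047 0 0 0;0.123 -0.014 0.05 0 0 0';python3 snap.py e
```

```text
t: 6.35
tool_pos: [0.3493, 0.2637, 0.229]
orientation: [-1.932, -1.72, -0.695]
force: [-7.3, 1.5, -1.7]
opening: 0.0004
[0.3493 0.2637 0.229 ] [-0.09 -0.67  2.29  0.7   1.52 -0.01] 6.35 [-7.3  1.5 -1.7]
rel hub: right,up,front mm [-7.  64.  19.8]
(array([-0.167, -0.418,  0.618]), array([ 0.001, -0.006,  0.005]))
```

View pics/ew.png

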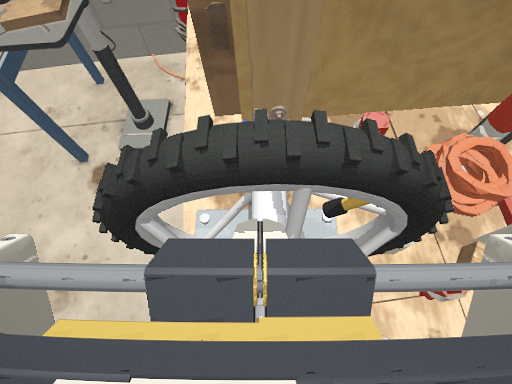

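View pics/es.png

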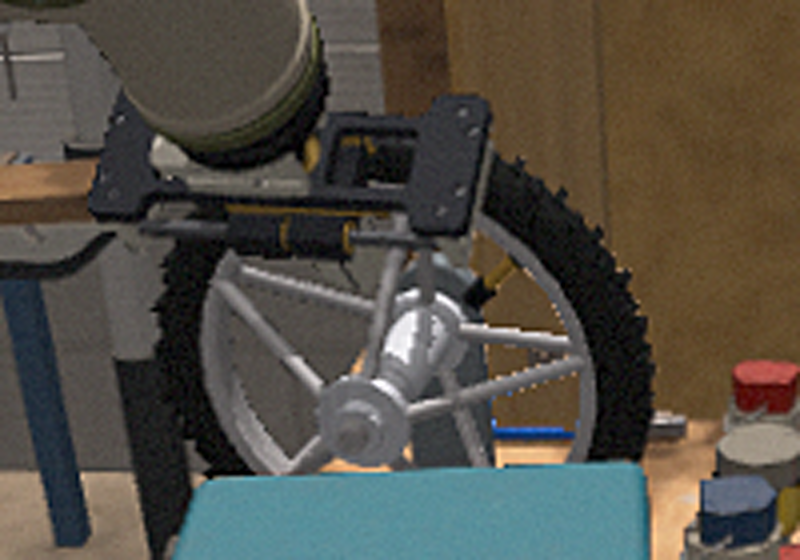

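```bash
python3 -m handwheel '0.027 -0.003 0.002 0 0 0;0.053 -0.006 0 0 0 0;0.08 -0.009 -0.007 0 0 0;0.107 -0.012 -0.017 0 0 0;0.133 -0.015 -0.03 0 0 0';python3 snap.py f
```

```text
t: 6.95
tool_pos: [0.3894, 0.2594, 0.2205]
orientation: [-1.932, -1.721, -0.697]
force: [-7.3, 0.6, 1.9]
opening: 0.0007
[0.3894 0.2594 0.2205] [-0.09 -0.51  2.21  0.7   1.46 -0.06] 6.95 [-7.3  0.6  1.9]
rel hub: right,up,front mm [33.4 55.5 19.6]
(array([-0.301, -0.403,  0.648]), array([ 0.001, -0.005,  0.006]))
```

View pics/fw.png

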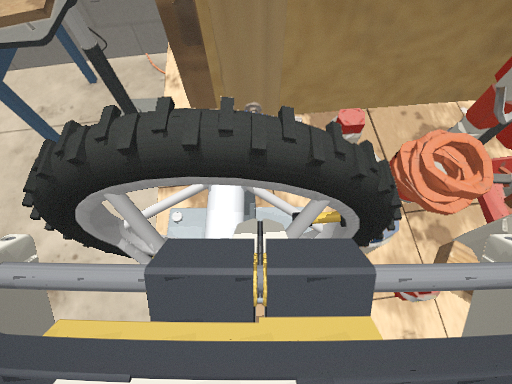

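View pics/fs.png

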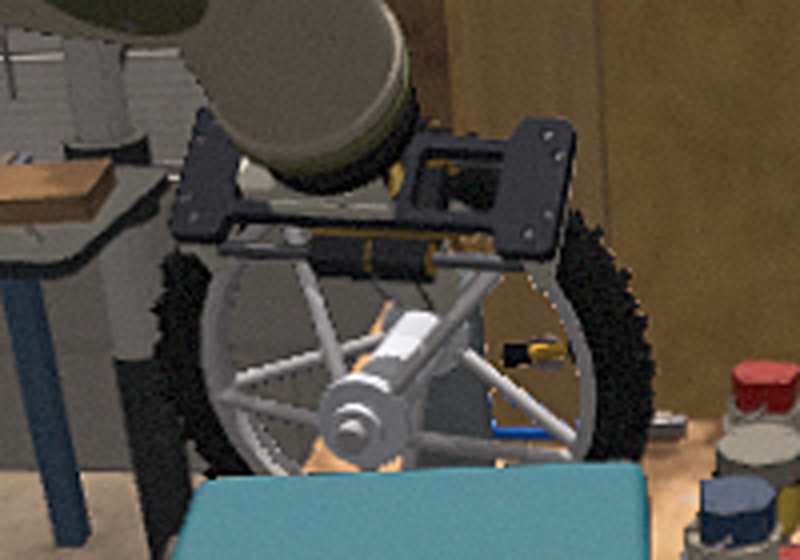

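```bash
python3 -m handwheel '-0.02 0.002 0 0 0 0;-0.04 -0.1 0.12 0 0 0;-0.06 -0.235 0.28 0 0 0;-0.06 -0.235 0.28 0 0 0;-0.06 -0.235 0.28 0 0 0';python3 -m handwheel '-0.25 0.025 0 0 0 0;-0.25 0.025 0 0 0 0;-0.25 0.025 0 0 0 0;-0.25 0.025 0 0 0 0'; python3 snap.py g
```

```text
t: 7.55
tool_pos: [0.373, 0.1877, 0.3068]
orientation: [-1.937, -1.723, -0.704]
force: [0.4, -0.4, -0.8]
opening: 0.0005
t: 7.95
tool_pos: [0.297, 0.1969, 0.3033]
orientation: [-1.933, -1.721, -0.699]
force: [0.4, -0.4, -0.2]
opening: 0.0002
[0.297  0.1969 0.3033] [-0.35 -0.89  2.27  0.71  1.87 -0.06] 7.95 [ 0.4 -0.4 -0.2]
rel hub: right,up,front mm [-51.6 138.3  92. ]
(array([ 0.01 , -0.195,  0.369]), array([ 0.002, -0.004,  0.005]))
```

View pics/gs.png

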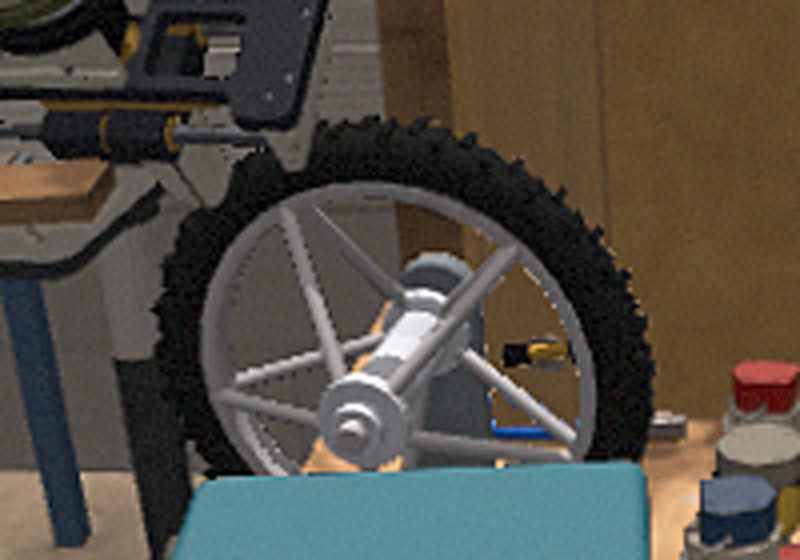

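```bash
cat > ang.py <<'E'
from tgt import *
import sys,json
# args: k,x,y ... crop clicks
c,X,Y=frame(*W)
for a in sys.argv[1:]:
    x,y=map(float,a.split(","));px=np.array([80+x/4,50+y/4])
    ph=np.radians(np.arange(-180,180,.5)); q=project("side",np.array([pt(c,X,Y,p,.105,.01) for p in ph]))
    e=np.linalg.norm(q-px,axis=1); i=e.argmin(); print(a,"phi",np.degrees(ph[i]),"err px",e[i].round(1))
E
python3 ang.py 517,243 285,208 218,393
python3 -c "
from tgt import *
print(shares(P(-47,40,19)))"
```

```text
517,243 phi 42.5 err px 3.9
285,208 phi -27.0 err px 2.3
218,393 phi -98.0 err px 0.3
(array([ 0.041,  0.24 , -0.33 ]), array([ 0.002, -0.004,  0.005]))
```

```bash
python3 -m handwheel '0.01 0.06 -0.08 0 0 0;0.02 0.12 -0.16 0 0 0;0.03 0.17 -0.23 0 0 0;0.035 0.21 -0.28 0 0 0;0.037 0.24 -0.33 0 0 0'; python3 -m handwheel '0 0 0 0 0 0';python3 snap.py i
```

```text
t: 8.55
tool_pos: [0.3072, 0.2687, 0.205]
orientation: [-1.932, -1.725, -0.694]
force: [-17.9, -17.9, 16.4]
opening: 0.0002
t: 8.65
tool_pos: [0.3061, 0.2692, 0.2025]
orientation: [-1.931, -1.721, -0.691]
force: [-4.6, -0.3, -4.7]
opening: 0.0002
[0.3061 0.2692 0.2025] [-0.08 -0.83  2.43  0.69  1.54  0.02] 8.65 [-4.6 -0.3 -4.7]
rel hub: right,up,front mm [-50.5  37.5  19.1]
(array([-0.021, -0.436,  0.704]), array([ 0.002, -0.01 ,  0.002]))
```

View pics/iw.png

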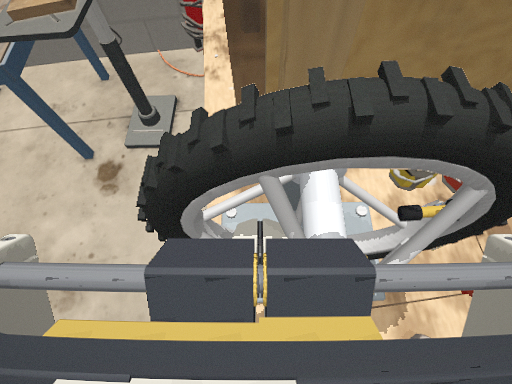

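View pics/is.png

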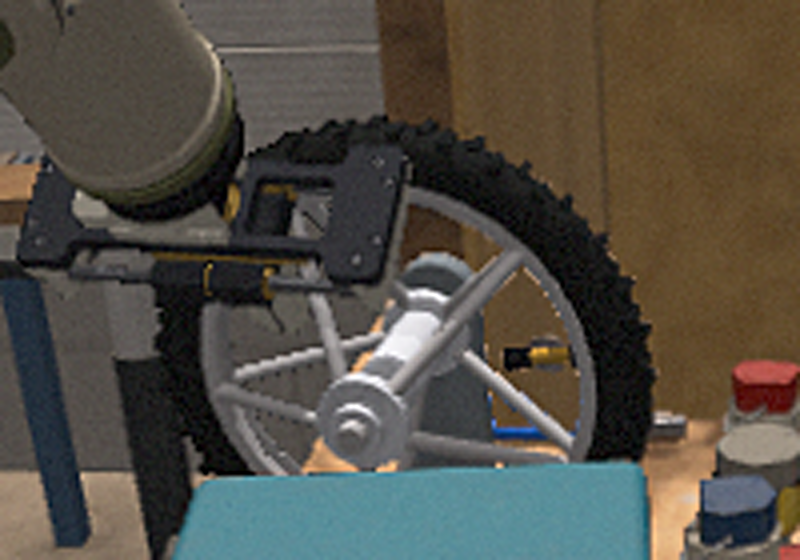

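```bash
python3 -m handwheel '0.028 -0.003 0.035 0 0 0;0.054 -0.006 0.055 0 0 0;0.082 -0.009 0.073 0 0 0;0.11 -0.012 0.083 0 0 0;0.137 -0.015 0.088 0 0 0';python3 snap.py j
```

```text
t: 9.25
tool_pos: [0.3487, 0.2644, 0.2313]
orientation: [-1.931, -1.721, -0.696]
force: [-7.6, 0.9, -2.5]
opening: 0.0003
[0.3487 0.2644 0.2313] [-0.09 -0.67  2.29  0.7   1.52 -0.  ] 9.25 [-7.6  0.9 -2.5]
rel hub: right,up,front mm [-7.6 66.3 19.2]
(array([-0.166, -0.42 ,  0.61 ]), array([ 0.001, -0.005,  0.005]))
```

```bash
python3 -m handwheel '0.027 -0.003 0 0 0 0;0.053 -0.006 -0.004 0 0 0;0.08 -0.009 -0.012 0 0 0;0.107 -0.012 -0.023 0 0 0;0.133 -0.015 -0.036 0 0 0';python3 snap.py k; python3 -m handwheel '-0.02 0.002 0 0 0 0;-0.04 -0.1 0.12 0 0 0;-0.06 -0.235 0.28 0 0 0;-0.06 -0.235 0.28 0 0 0;-0.06 -0.235 0.28 0 0 0';python3 -m handwheel '-0.21 0.035 0 0 0 0;-0.21 0.035 0 0 0 0;-0.21 0.035 0 0 0 0;-0.21 0.035 0 0 0 0'; python3 snap.py l
```

```text
t: 9.85
tool_pos: [0.3884, 0.26, 0.2207]
orientation: [-1.931, -1.721, -0.697]
force: [-7.4, 1.4, 1.1]
opening: 0.0004
[0.3884 0.26   0.2207] [-0.09 -0.52  2.21  0.7   1.47 -0.06] 9.85 [-7.4  1.4  1.1]
rel hub: right,up,front mm [32.3 55.7 19.2]
(array([-0.297, -0.405,  0.647]), array([ 0.001, -0.005,  0.006]))
t: 10.45
tool_pos: [0.3721, 0.1879, 0.3073]
orientation: [-1.937, -1.723, -0.704]
force: [0.3, 0.2, -0.2]
opening: 0.0003
t: 10.85
tool_pos: [0.3082, 0.2, 0.3042]
orientation: [-1.933, -1.721, -0.699]
force: [-0.1, 0.2, -0.0]
opening: 0.0007
[0.3082 0.2    0.3042] [-0.32 -0.85  2.25  0.71  1.84 -0.05] 10.85 [-0.1  0.2 -0. ]
rel hub: right,up,front mm [-40.8 139.2  87.7]
(array([-0.027, -0.205,  0.368]), array([ 0.001, -0.005,  0.005]))
```

View pics/lw.png

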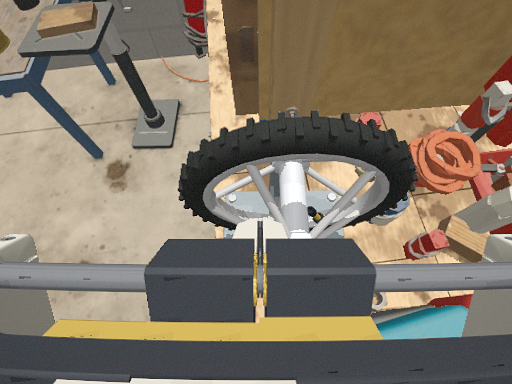

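View pics/ls.png

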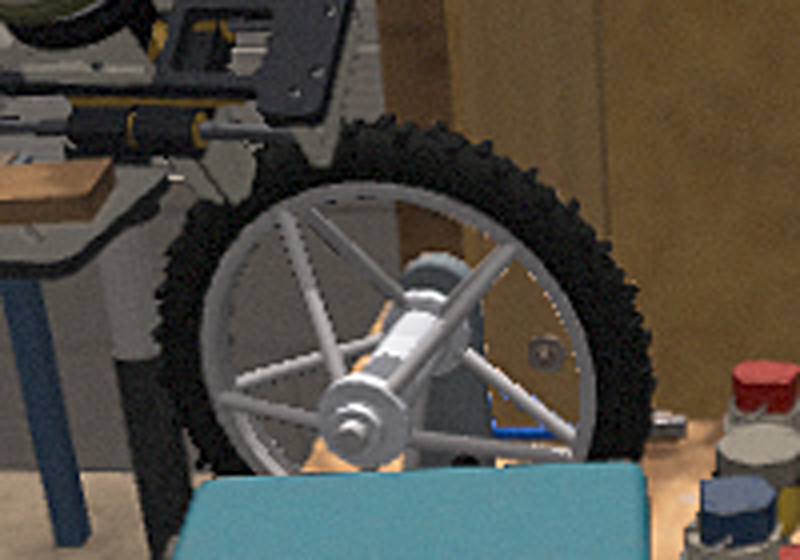

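```bash
python3 -c "
from tgt import *
print(shares(P(-52,41,19)))"
```

```text
(array([-0.013,  0.232, -0.328]), array([ 0.001, -0.005,  0.005]))
```

```bash
python3 -m handwheel '-0.01 0.06 -0.08 0 0 0;-0.013 0.12 -0.16 0 0 0;-0.013 0.17 -0.23 0 0 0;-0.013 0.2 -0.28 0 0 0;-0.013 0.23 -0.325 0 0 0'; python3 -m handwheel '0 0 0 0 0 0';python3 snap.py m
```

```text
t: 11.45
tool_pos: [0.303, 0.2685, 0.2055]
orientation: [-1.933, -1.722, -0.692]
force: [-13.0, -18.6, 10.7]
opening: 0.0004
t: 11.55
tool_pos: [0.3026, 0.2692, 0.2046]
orientation: [-1.932, -1.72, -0.692]
force: [-2.4, -0.2, -3.2]
opening: 0.0004
[0.3026 0.2692 0.2046] [-0.08 -0.85  2.43  0.7   1.55  0.02] 11.55 [-2.4 -0.2 -3.2]
rel hub: right,up,front mm [-53.9  39.6  19.5]
(array([-0.009, -0.436,  0.696]), array([ 0.002, -0.01 ,  0.003]))
```

```bash
python3 -m handwheel '0.028 -0.003 0.028 0 0 0;0.054 -0.006 0.047 0 0 0;0.08 -0.009 0.062 0 0 0;0.1 -0.011 0.07 0 0 0;0.117 -0.013 0.073 0 0 0';python3 -m handwheel '0 0 0 0 0 0'; python3 snap.py n
```

```text
t: 12.15
tool_pos: [0.3392, 0.2647, 0.2291]
orientation: [-1.932, -1.72, -0.696]
force: [-5.6, 2.2, -3.7]
opening: 0.0001
t: 12.25
tool_pos: [0.3399, 0.2645, 0.2294]
orientation: [-1.933, -1.72, -0.698]
force: [-0.1, -0.4, -0.1]
opening: 0.0006
[0.3399 0.2645 0.2294] [-0.09 -0.71  2.31  0.7   1.53  0.  ] 12.25 [-0.1 -0.4 -0.1]
rel hub: right,up,front mm [-16.4  64.4  20. ]
(array([-0.132, -0.421,  0.617]), array([ 0.001, -0.004,  0.006]))
```

View pics/nw.png

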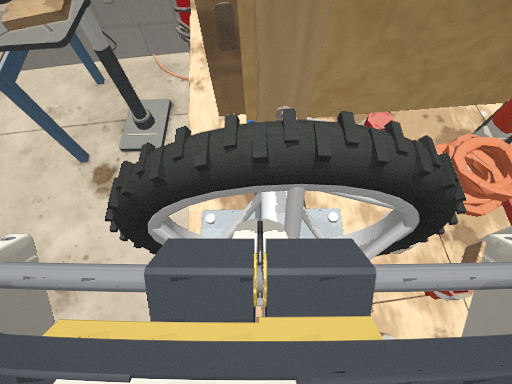

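View pics/ns.png

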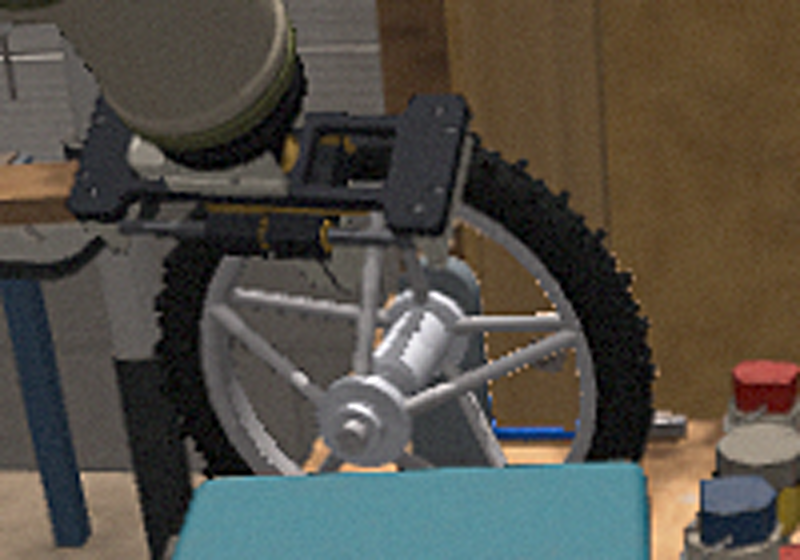

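```bash
python3 -m handwheel '-0.02 0.002 0 0 0 0;-0.03 -0.1 0.12 0 0 0;-0.05 -0.235 0.28 0 0 0;-0.05 -0.235 0.28 0 0 0;-0.05 -0.235 0.28 0 0 0';python3 -m handwheel '-0.05 -0.2 0.4 0 0 0;-0.05 -0.2 0.4 0 0 0;-0.05 -0.2 0.4 0 0 0;-0.05 -0.2 0.4 0 0 0;-0.05 -0.2 0.4 0 0 0'; python3 -m handwheel '0 0 0 0 0 0;0 0 0 0 0 0'; python3 snap.py o; python3 -c "
from h import *
s=robot.read_state();
p,_=robot.read_camera('top');cv2.imwrite('pics/ot.png',cv2.resize(p[215:360,170:270,::-1],None,fx=4,fy=4,interpolation=cv2.INTER_CUBIC))
p,_=robot.read_camera('wrist');np.savez('o.npz',pos=s['tool_pos'],ori=s['orientation']);cv2.imwrite('pics/owz.png',cv2.resize(p[80:230,180:370,::-1],None,fx=4,fy=4,interpolation=cv2.INTER_CUBIC))
"
```

```text
t: 12.85
tool_pos: [0.3254, 0.193, 0.3154]
orientation: [-1.937, -1.722, -0.704]
force: [0.4, 0.6, -0.0]
opening: 0.0007
t: 13.35
tool_pos: [0.3095, 0.1343, 0.4326]
orientation: [-1.934, -1.72, -0.699]
force: [0.4, -0.1, -1.1]
opening: 0.0002
t: 13.55
tool_pos: [0.3089, 0.1349, 0.4318]
orientation: [-1.931, -1.719, -0.696]
force: [-0.2, 0.3, -0.7]
opening: 0.0002
[0.3089 0.1349 0.4318] [-0.53 -0.72  1.95  0.75  2.1  -0.09] 13.55 [-0.2  0.3 -0.7]
rel hub: right,up,front mm [-32.9 266.8 152.3]
(array([-0.029,  0.011, -0.058]), array([ 0.   , -0.007,  0.004]))
```

View pics/os.png

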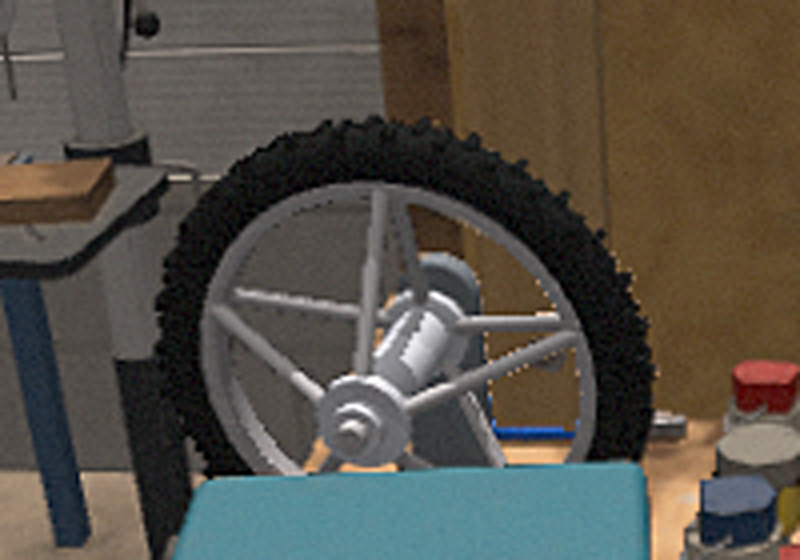

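View pics/ot.png

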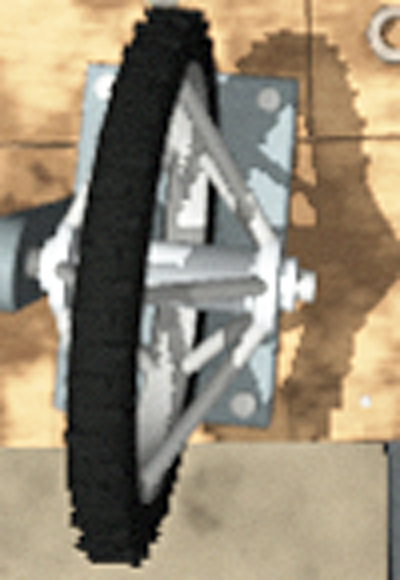

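View pics/owz.png

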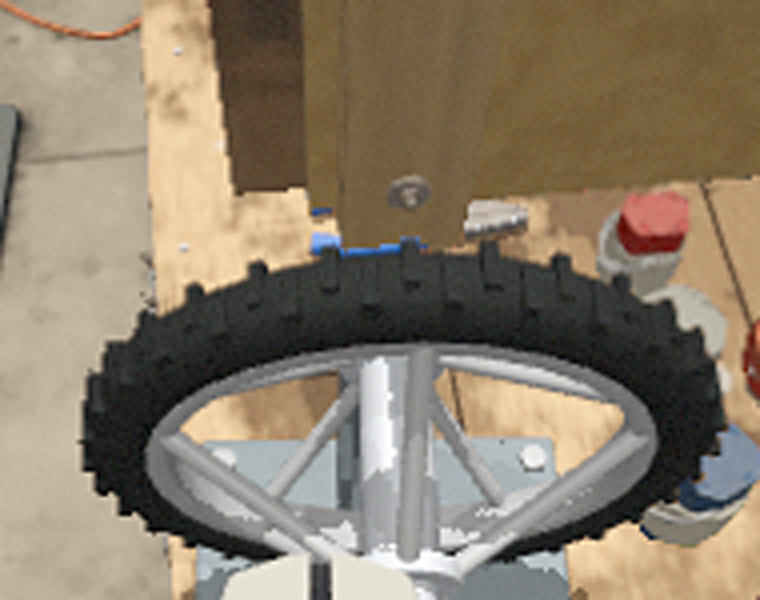

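```bash
cat > fit2.py <<'E'
from tgt import *
def solve(S,T,Wr,Tw):
    D=np.deg2rad(72)
    obs=[("side",k,(80+x/4,50+y/4)) for k,x,y in S]+[("top",k,(170+x/4,215+y/4)) for k,x,y in T]+[("wrist",k,(180+x/4,80+y/4)) for k,x,y in Wr]
    names=["side","top","wrist"]
    def res(p):
        c,X,Y=frame(*p[:3]);c=c+[0,0,p[4]];o=[]
        for n,k,px in obs:
            P=pt(c,X,Y,0,0,.076) if k=="n" else pt(c,X,Y,p[3]+k*D,.105,.01)
            i=names.index(n)
            o+=list(project(n,P,Tw if n=="wrist" else None)[0]-px+p[5+2*i:7+2*i])
        return o+list(p[5:]/1.5)+[p[4]/.003]
    s=least_squares(res,[.36,.28,1.46,0,0]+[0]*6,x_scale=[.01,.01,.1,.1,.01]+[1]*6)
    J=s.jac;C=np.linalg.inv(J.T@J)
    print("c",s.x[:2].round(4),"yaw",np.degrees(s.x[2]).round(2),"theta deg",np.degrees(s.x[3]).round(2),"+-",np.degrees(C[3,3]**.5).round(2),"dz",s.x[4].round(4),"offs",s.x[5:].round(1))
    print(np.array(s.fun[:2*len(obs)]).reshape(-1,2).round(1).tolist())
def tw(s):
    M=np.eye(4);M[:3,:3]=R.from_rotvec(s["ori"]).as_matrix();M[:3,3]=s["pos"]
    return M@np.array(robot.camera_model("wrist")["tool_from_camera"])
E
python3 -c "
from fit2 import *
Tw=tw(np.load('o.npz'))
S=[(0,381,193),(-1,213,305),(1,580,333),('n',352,430)];T=[(-1,148,490),(1,188,92),('n',312,287)];V=[(0,424,352),(-1,170,440),(1,648,440)]
solve(S,T,V,Tw);solve(S,T,[],Tw);solve([],T,V,Tw)
"
```

```text
c [0.3593 0.2806] yaw 83.92 theta deg 1.16 +- 0.7 dz 0.0038 offs [ 0.9 -0.4  0.5  1.4  0.6 -0.7]
[[-0.3, -0.3], [1.2, 0.5], [-2.1, -0.0], [0.8, -0.0], [1.0, -0.1], [0.6, -1.0], [-1.8, 0.5], [0.6, 0.3], [0.2, 0.0], [-1.1, 0.0]]
c [0.3581 0.2805] yaw 84.32 theta deg 1.91 +- 0.91 dz 0.0025 offs [ 1.1 -1.   0.3  1.2  0.   0. ]
[[0.0, -0.2], [0.9, 0.1], [-2.2, 0.5], [0.7, 0.0], [1.3, -0.0], [0.4, -1.0], [-1.9, 0.5]]
c [0.3593 0.2809] yaw 83.59 theta deg 0.24 +- 1.03 dz 0.0031 offs [-0.  -0.   0.6  1.3  1.1 -0.7]
[[0.8, -0.3], [0.8, -0.9], [-1.9, 0.6], [-0.2, 0.3], [0.5, 0.1], [-0.8, -0.1]]
```

```bash
python3 -m handwheel '0.35 -0.2 0.1 0 0 0;0.35 -0.2 0.1 0 0 0;0.35 -0.2 0.1 0 0 0;0.35 -0.2 0.1 0 0 0'; python3 -m handwheel '0 0 0 0 0 0;0 0 0 0 0 0'; python3 -c "
from h import *
print(robot.read_state()['force'])
p,_=robot.read_camera('wrist');cv2.imwrite('pics/pw.png',cv2.resize(p[60:250,100:360,::-1],None,fx=3,fy=3,interpolation=cv2.INTER_CUBIC))
for q in('valve','valve_tip','stand'): print(q,[(r['at'],r['conf']) for r in robot.tip_of('wrist',q)])
p,_=robot.read_camera('top')
for q in('bottle','block','tape','stand'): print(q,[(np.round(r['rect']),r['conf']) for r in robot.look_for('top',q)[:1]])
"
```

```text
t: 14.15
tool_pos: [0.4162, 0.0731, 0.4624]
orientation: [-1.933, -1.718, -0.697]
force: [-0.9, 0.7, -0.3]
opening: 0.0008
t: 14.35
tool_pos: [0.4136, 0.0746, 0.463]
orientation: [-1.932, -1.721, -0.698]
force: [-0.7, 0.2, 1.0]
opening: 0.0008
[-0.65098612  0.23608684  0.99779508]
valve []
valve_tip [([213.6, 356.9], 0.43)]
stand [([205.7, 229.8], 0.9)]
bottle [(array([284., 177.,  23.,  25.]), 0.63)]
block [(array([239., 150.,  28.,  35.]), 0.6)]
tape [(array([324., 170.,  33.,  20.]), 0.94)]
stand [(array([207., 286.,  86., 140.]), 0.6)]
```

View pics/pw.png

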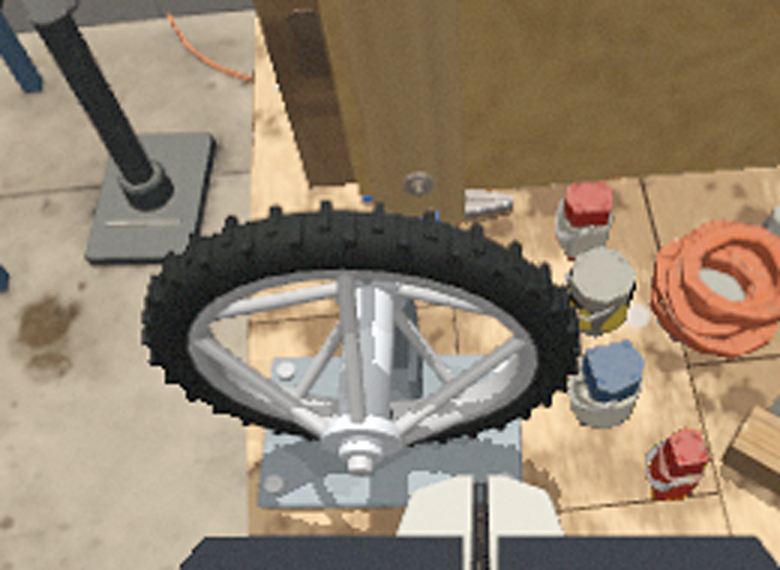

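```bash
python3 -c "
from plant import robot
print(robot.close_job())"
```

```text
the job is handed in; nothing more can be done
None
```

I turned the wheel clockwise by about 154° in three strokes, pushing front spokes with the shut fingertips. I then backed the arm well clear and handed the job in at about 14 s.

**Wheel angle:** Fits to the side, top and wrist pictures put the stem 0.2° to 1.9° from straight up, with about 1° uncertainty, against the 5° limit. The fit using all three cameras gave 1.2°.

**Valve position:** I did not see the valve directly at the end, because the hub hides it in the last wrist picture. A low-confidence valve-tip detection there (0.43) pointed elsewhere, so I disregarded it. That it sits at the bottom follows from the spoke fit, from having followed it through the strokes, and from its not showing anywhere else on the rim.

**Stand and bystanders:**
- **Stand, bottle, tape:** in the top camera they show where they were, within the detector's few-pixel scatter.
- **Block:** its first top-camera detection was really the bottle, so the numbers give no before-and-after check. I only compared the pictures by eye.
- **Nut:** it was not reliably detected in either camera. In the top picture after the last stroke it looks unmoved.

**Forces:** Pushing took about 7 to 8 N. On two of the three insertions the fingers bumped something, most likely a spoke, with a brief reading of about 25 to 30 N at the wrist. The stand did not visibly move either time. With the arm clear, the last reading was about 1 N, which is noise level.

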